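Sort the tagged oxide pots and lock the reject away

ROBOT

A 6-joint arm with a two-finger parallel gripper is mounted at the origin on a cart in front of the work surface, level with it; the furniture and walls round the work are solid. World frame = base frame: x ahead of the robot, y to its left, z up, the work surface at z = 0. Lengths are in m, angles in rad, forces in N, time in s.
With the tool pointing down it reaches from about 0.25 to 0.775 m from the base axis. Payload 4 kg.
Tool frame: the origin (TCP) lies at the very end of the fingers, on their centre line; the grasp point (between the pads) lies 19 mm behind it; y points along the fingers, x is the direction in which the jaws open and shut, and the axes are right-handed (so a half turn about y gives the same grasp; the last joint's range is limited). The gripper opens to 94 mm and grips with 3 to 60 N. Pads are 16 mm wide; open, the fingers measure 119 mm over their backs; the gripper's body (75 mm by 177 mm) begins 78 mm behind the grasp point.
Start: joints at [1.118, 0.087, 1.371, -0, 1.684, -0.103], TCP at [0.189, 0.517, 0.206] pointing down, gripper open.
Joint ranges: [-3.1, 3.1], [-0.76, 2.03], [0.27, 2.55], [-1.08, 4.22], [0.17, 2.65], [-2.57, 2.57]. Speed limits (rad/s): [2.79, 2.79, 3.14, 3.14, 3.14, 3.14].

INTERFACE

Orientations are given as [roll, pitch, yaw] about the fixed x, y, z axes, in that order (R = Rz(yaw) Ry(pitch) Rx(roll)).
In Python, from bench import robot gives the robot as it stands.
- The arm moves only by the shell command python3 -m handwheel 'ROWS' [OPENING]. ROWS is JSON, a list of rows, each an object with "delta_pos": the shift along the tool's x, y, z in mm, a list of three; "yaw": the turn about the tool's y in rad. A call has 1 to 12 rows; each row is the pose to reach, as a shift and turn from the pose commanded when the call began, along the tool's axes at that moment; what a row does not reach only later rows make up. A row lasts 1/10 s, in which the tool goes at most 50 mm and 8.59 degrees, less where a joint would pass 70% of its speed; a pose out of reach is approached as far as the arm can. A call with a gripper value outside its range is refused whole. OPENING is the closure in counts, from 0 (fully open) to 255 (shut), set as the call begins (- or left out, the last holds). The fingers move at their own pace and stop on an object; the grip force is fixed at half the most. Time passes only in rows, so rows that repeat a pose let the fingers close. It gives the time, the measured TCP pose, the force and the opening at its end, in the units of the state.
- robot.get_obs(): the state, without advancing time (a new reading comes with each control period).
- robot.snapshot(name): name is "scene" or "top" or "wrist"; returns a dict with "image" (480x640x3 uint8, red, green, blue), "fx", "fy", "cx", "cy" (pixels), "rvec" (rotation vector, rad) and "tvec" (3), from world to camera coordinates, as OpenCV has them. Camera axes: x right, y down, z forward; pixel columns grow to the right and rows downward; lengths in m; the calibration is good to about 2 mm. A picture is of the moment at which its call begins. There is no depth.
- robot.close_job(): hands the job in, once; it reports no verdict.
The state is a dict: "time": time; "joint_positions": joint angles; "qvel": joint speeds; "joint_torque": joint torques, N m; "tool_pos": TCP position; "ee_rot": TCP orientation; "wrist_force": force on the tool from outside, world axes, zero at the start; "wrist_torque": the same for the moment, N m; "width": finger opening in m.
Only numpy, scipy, OpenCV 4.12 (cv2) and the standard library are available. Lean on these libraries where they do the work, as an engineer would, in place of code of your own. Each camera call takes 0.05 s, during which the arm holds its last target.

TASK

Sort the two tagged oxide pots by their tags: stand the green-tagged pot upright in the green nest of the wooden rack and the red-tagged pot upright in the red nest of the reject locker. Then lock the reject away: pull the black plunger knob up, slide the clear cover over the red nest to the other end of its travel, and let the plunger drop fully into its hole there. Leave the two untagged pots where they stand.

Things in the scene. Friction and masses are not known exactly. Their poses are not given: they have to be found in the camera images.
- pot_green_mid (a point): a small cream glaze-oxide pot with a white cap, 32 mm in diameter and 44 mm tall (cap: the top 10 mm, 26 mm across), about 50 g; GREEN inspection tag: a green disc on top of the cap with a green band round the cap. Point: on its axis, half-way up (22 mm above its foot), z up the pot. It starts standing on the table.
- pot_red_mid (a point): a small cream glaze-oxide pot with a white cap, 32 mm in diameter and 44 mm tall (cap: the top 10 mm, 26 mm across), about 50 g; RED inspection tag: a red disc on top of the cap with a red band round the cap. Point: on its axis, half-way up (22 mm above its foot), z up the pot. Otherwise identical to the green-tagged pot; the two swap places from start to start.
- pass_nest (a point): the pass nest: a square green nest with a flat floor, 64 mm inside, with a lip 6 mm high and 4 mm thick, on a fixed wooden rack 100x100x6 mm at the robot's right. Point: centre of the nest's floor, 6 mm above the table; x and y along the sides of the nest, z up.
- reject_nest (a point): square red nest, 64 mm inside, lip 6 mm high, on the grey base (150 x 235 mm) of the fixed reject locker at the robot's left. Point: centre of its floor, 6 mm above the table; z up, +y = way the cover slides shut, +x towards the aluminium rail (26 mm wide, top 58 mm above the table, centre line 75 mm away). Cover parked: nest open from above, cover's edge 79 mm from its centre.
- cover (a joint): slide of the clear (whitish) plastic cover with red edges along the rail, m: 0 = parked beside the nest (start), 0.125 = over the nest, at the second hole (stop at 0.126). The plunger drops in within 2 mm of 0.125 and locks the cover at 0 and 0.125. Cover 92 mm long, top 67 mm, underside 60 mm above the table: it passes over an upright pot. Friction about 1 N.
- plunger (a joint): lift of the spring plunger, m: 0 = dropped fully into a hole (start), 0.018 = stop. Its pin is clear of the hole above 0.009; the spring pushes it down with 4 N at 0, 7 N at 0.014. Let go between the holes it rests on the rail.
- knob_grip (a point): the plunger's black round knob on the cover, above the rail: 24 mm in diameter, 26 mm tall, its top 107 mm above the table when down, its underside 14 mm above the cover's top; gripped from above. Point: middle of the knob on its axis; moves with cover and plunger. z up, +y = way the cover slides shut.
- pot_maroon_mid (a point): a dark maroon oxide pot with a plain white cap and no tag, 32 mm in diameter, 53 mm tall; not part of the sorting. Point: on its axis, half-way up.
- pot_slate_mid (a point): a slate-blue oxide pot with a plain white cap and no tag, 32 mm in diameter, 48 mm tall; not part of the sorting. Point: on its axis, half-way up.
There are look-alikes about, which are no part of the job. Leave any orange or pink look-alike of the part that bears pot_red_mid alone.

How it is judged:
By the outcome, as a careful person would: the job done as asked, in the order asked, and still so for the second after the job is handed in, with the robot touching nothing.
It also fails if it takes over 61 s, if anything falls off the work surface, if the arm or the gripper's body presses on something with over 40 N, if the wrist force passes 120 N, or if a joint passes its speed limit or range.

## Working session

There is one attempt and no reset: what is moved stays moved. The work goes in short steps, Python scripts to look and compute and a shell command to move; the robot and the scene stay as the last step left them, time stands still between calls to the robot, and variables do not carry over. Pictures are saved under pics/ and viewed, and the job is handed in when it is done.

```bash
ls; mkdir -p pics; python3 - <<'E'
from bench import robot
import cv2
o=robot.get_obs()
print({k:(o[k]) for k in ("time","tool_pos","ee_rot","wrist_force","width","joint_positions")})
for n in ("scene","top","wrist"):
    s=robot.snapshot(n); cv2.imwrite(f"pics/{n}0.png",s["image"][:,:,::-1])
    import pickle; pickle.dump(s,open(f"pics/{n}0.pkl","wb"))
    print(n,s["fx"],s["rvec"],s["tvec"])
E
```

```text
pics
{'time': 0.0, 'tool_pos': array([0.18827086, 0.51619283, 0.20432237]), 'ee_rot': array([-1.57059679,  0.00217622,  1.22097508]), 'wrist_force': array([0.12891385, 0.77757456, 0.6468892 ]), 'width': 0.09412500813221557, 'joint_positions': array([ 1.11788217e+00,  8.79469822e-02,  1.37222705e+00, -2.56390862e-05,
        1.68360383e+00, -1.03095554e-01])}
scene 522.8584075964901 [ 1.92025641 -0.85623453  0.53991034] [-0.33240825  0.25332725  0.83941937]
top 441.21636520800337 [ 2.09844223 -2.14376986  0.16210064] [0.01309382 0.5091371  0.98274133]
wrist 423.3161022501128 [-2.40313698 -1.68274652 -0.20380172] [-0.54828486 -0.02577037  0.39127583]
```

View pics/scene0.png

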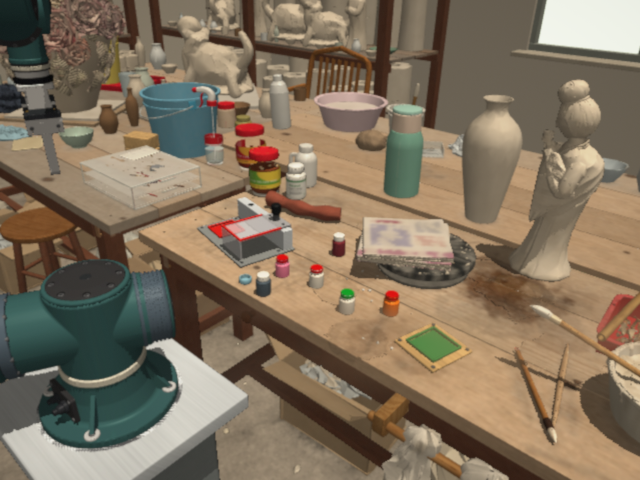

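View pics/top0.png

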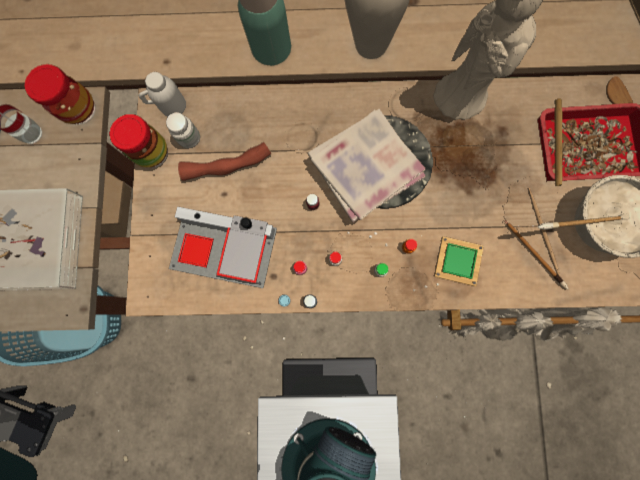

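View pics/wrist0.png

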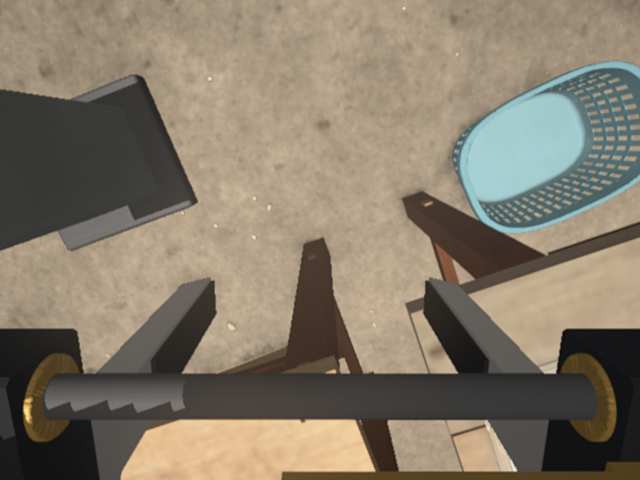

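```bash
python3 - <<'E'
import cv2
t=cv2.imread("pics/top0.png"); s=cv2.imread("pics/scene0.png")
cv2.imwrite("pics/t_a.png",cv2.resize(t[190:310,160:290],None,fx=5,fy=5,interpolation=cv2.INTER_CUBIC)[:600])
cv2.imwrite("pics/t_b.png",cv2.resize(t[190:310,280:490],None,fx=3.8,fy=3.8,interpolation=cv2.INTER_CUBIC))
cv2.imwrite("pics/s_a.png",cv2.resize(s[190:350,190:410],None,fx=3.6,fy=3.6,interpolation=cv2.INTER_CUBIC))
E
```

```text
(no output)
```

View pics/t_a.png

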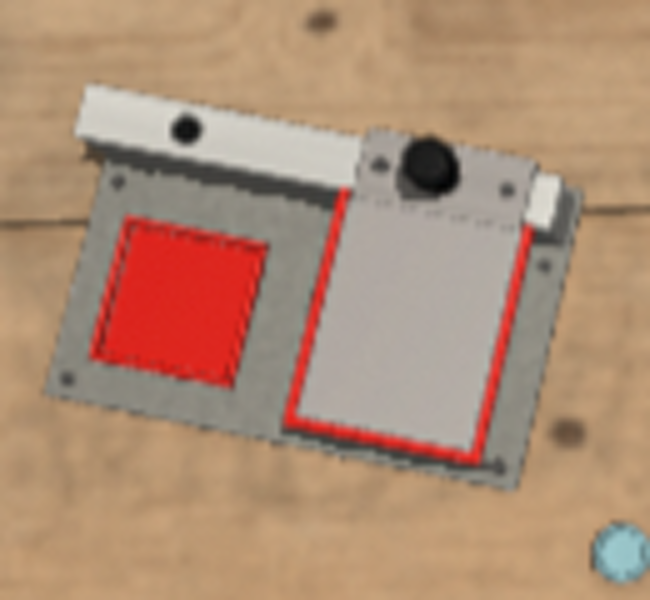

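View pics/t_b.png

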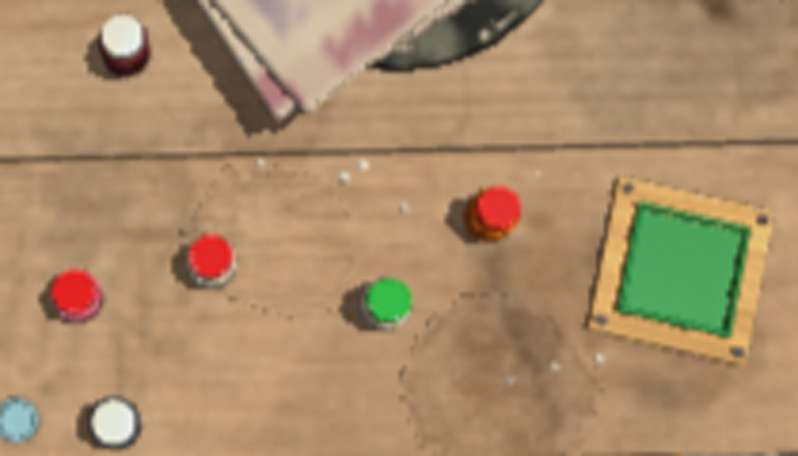

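View pics/s_a.png

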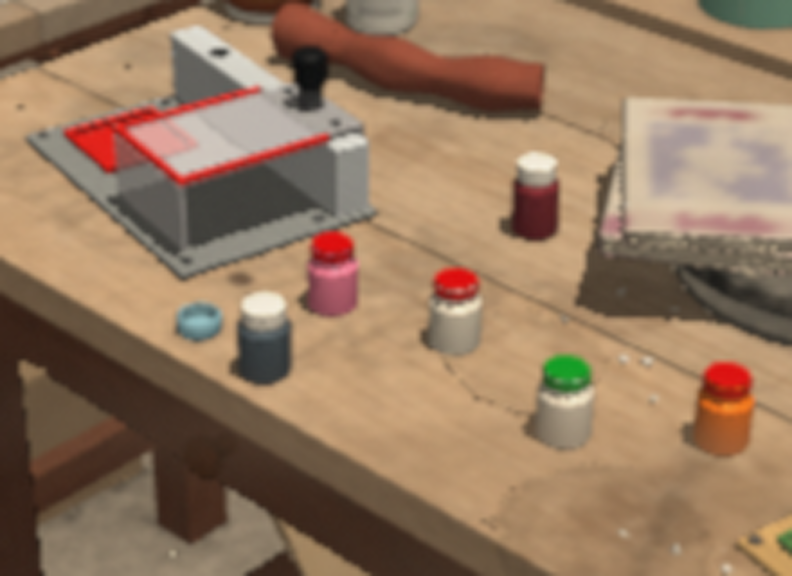

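```bash
cat > h.py <<'E'
import numpy as np,cv2,pickle
def ray(s,u,v,z):
    R=cv2.Rodrigues(np.array(s["rvec"],float))[0];t=np.array(s["tvec"],float)
    c=-R.T@t; d=R.T@np.array([(u-s["cx"])/s["fx"],(v-s["cy"])/s["fy"],1])
    return c+d*(z-c[2])/d[2]
def proj(s,p):
    K=np.array([[s["fx"],0,s["cx"]],[0,s["fy"],s["cy"]],[0,0,1.]])
    return cv2.projectPoints(np.array(p,float).reshape(-1,3),np.array(s["rvec"],float),np.array(s["tvec"],float),K,None)[0].reshape(-1,2)
E
python3 - <<'E'
from h import *
s=pickle.load(open("pics/top0.pkl","rb"));sc=pickle.load(open("pics/scene0.pkl","rb"))
b=lambda x,y,z:ray(s,280+(x+.5)/3.8-.5,190+(y+.5)/3.8-.5,z)
a=lambda x,y,z:ray(s,160+(x+.5)/5-.5,190+(y+.5)/5-.5,z)
q=lambda x,y,z:ray(sc,190+(x+.5)/3.6-.5,190+(y+.5)/3.6-.5,z)
np.set_printoptions(precision=4,suppress=True)
print("red",b(211,257,.044),q(456,281,.044)," green",b(388.5,301,.044),q(567,371,.044))
print("orange",b(498,208,.044),"pink",b(75,294,.044),"slate",b(113,422,.048),"maroon",b(123,36,.053))
r=np.array([b(*p,.006) for p in [(615,178),(770,213),(742,362),(590,325)]]);print("rack",r.mean(0),r, np.linalg.norm(np.diff(r,axis=0),axis=1))
r=np.array([a(*p,.012) for p in [(125,217),(268,243),(233,387),(90,358)]]);print("rnest",r.mean(0),r, np.linalg.norm(np.diff(r,axis=0),axis=1))
k=a(430,163,.107);h=a(186,129,.058);print("knob",k,"hole",h,np.linalg.norm((k-h)[:2]),np.degrees(np.arctan2(*(h-k)[1::-1])))
r=np.array([a(*p,.006) for p in [(45,392),(517,488),(580,190)]]);print("base",r,np.linalg.norm(np.diff(r,axis=0),axis=1))
print("knob scene", q(311,54,.107),"coverlipcorners",a(345,190,.067),a(290,428,.067),a(478,460,.067))
E
```

```text
red [ 0.4632 -0.0258  0.044 ] [ 0.4627 -0.0273  0.044 ]  green [ 0.434  -0.1322  0.044 ] [ 0.4333 -0.1347  0.044 ]
orange [ 0.4893 -0.2011  0.044 ] pink [0.4424 0.0571 0.044 ] slate [0.3649 0.035  0.048 ] maroon [0.6006 0.0252 0.053 ]
rack [ 0.454  -0.3187  0.006 ] [[ 0.5127 -0.2826  0.006 ]
 [ 0.4881 -0.378   0.006 ]
 [ 0.3952 -0.3532  0.006 ]
 [ 0.4202 -0.2611  0.006 ]] [0.0985 0.0961 0.0955]
rnest [0.493  0.3096 0.012 ] [[0.5347 0.3372 0.012 ]
 [0.5203 0.2672 0.012 ]
 [0.4508 0.2824 0.012 ]
 [0.4662 0.3517 0.012 ]] [0.0715 0.0711 0.0711]
knob [0.5373 0.1703 0.107 ] hole [0.5669 0.2944 0.058 ] 0.12762219126049185 76.59570384628736
base [[0.451  0.3751 0.006 ]
 [0.4003 0.147  0.006 ]
 [0.544  0.1168 0.006 ]] [0.2337 0.1469]
knob scene [0.5347 0.1659 0.107 ] coverlipcorners [0.5342 0.2172 0.067 ] [0.4254 0.2402 0.067 ] [0.4092 0.1551 0.067 ]
```

```bash
cat >> h.py <<'E'
from scipy.spatial.transform import Rotation as Ro
def go(o,p,yaw=None):
    R=Ro.from_euler('xyz',o["ee_rot"]).as_matrix()
    d=R.T@(np.array(p)-np.array(o["tool_pos"]))*1000
    cur=np.arctan2(R[1,0],R[0,0]); 
    print("t",round(o["time"],2),"delta",np.round(d,1),"yaw",None if yaw is None else round(-(((yaw-cur)+np.pi)%(2*np.pi)-np.pi),4), "curyaw",round(cur,4),"tilt",np.round(R[:,1],4))
E
python3 - <<'E'
from h import *
from bench import robot
s=pickle.load(open("pics/wrist0.pkl","rb"))
R=cv2.Rodrigues(s["rvec"])[0];c=-R.T@s["tvec"];print("cam",c,"fwd",R[2],"right",R[0])
o=robot.get_obs();T=Ro.from_euler('xyz',o["ee_rot"]).as_matrix()
print("cam in tool",T.T@(c-o["tool_pos"]),T.T@R[2])
go(o,(.434,-.133,.15),-.26)
E
```

```text
cam [0.12260897 0.53968523 0.38481693] fwd [ 0.22625648 -0.0844779  -0.97039759] right [ 0.34222325  0.93961653 -0.00200599]
cam in tool [-0.00085223 -0.18021165  0.0697508 ] [-1.95020381e-04  9.70363543e-01 -2.41649655e-01]
t 0.15 delta [-525.7   55.4 -453.3] yaw 1.481 curyaw 1.221 tilt [-7.0e-04 -1.5e-03 -1.0e+00]
```

```bash
python3 -m handwheel '[{"delta_pos":[-40,5,-34],"yaw":0.12},{"delta_pos":[-76,10,-66],"yaw":0.24},{"delta_pos":[-526,55,-453],"yaw":1.481},{"delta_pos":[-526,55,-453],"yaw":1.481},{"delta_pos":[-526,55,-453],"yaw":1.481},{"delta_pos":[-526,55,-453],"yaw":1.481},{"delta_pos":[-526,55,-453],"yaw":1.481},{"delta_pos":[-526,55,-453],"yaw":1.481},{"delta_pos":[-526,55,-453],"yaw":1.481},{"delta_pos":[-526,55,-453],"yaw":1.481},{"delta_pos":[-526,55,-453],"yaw":1.481},{"delta_pos":[-526,55,-453],"yaw":1.481}]' 92
python3 -c "
from h import *
from bench import robot
go(robot.get_obs(),(.434,-.133,.15),-.26)"
```

```text
time: 1.35
tool_pos: [0.4, -0.0448, 0.1576]
ee_rot: [-1.57, -0.001, -0.261]
wrist_force: [1.5, 0.2, 0.5]
width: 0.0599
t 1.35 delta [ 55.6   7.6 -76.4] yaw -0.0013 curyaw -0.2613 tilt [ 8.e-04  3.e-04 -1.e+00]
```

```bash
python3 -m handwheel '[{"delta_pos":[30,4,-40],"yaw":0},{"delta_pos":[56,8,-76],"yaw":0},{"delta_pos":[56,8,-76],"yaw":0},{"delta_pos":[56,8,-76],"yaw":0}]'
python3 -c "
from h import *
from bench import robot
s=robot.snapshot('wrist');cv2.imwrite('pics/w1.png',s['image'][:,:,::-1]);pickle.dump(s,open('pics/w1.pkl','wb'))
o=robot.get_obs();print(o['tool_pos'])
print(proj(s,[(.434,-.133,.044),(.434,-.133,0),o['tool_pos']]))
go(o,(.434,-.133,.008),-.26)"
```

```text
time: 1.75
tool_pos: [0.434, -0.1309, 0.149]
ee_rot: [-1.57, 0.002, -0.262]
wrist_force: [1.0, 0.2, 0.7]
width: 0.0597
[ 0.43401797 -0.13007668  0.1493094 ]
[[320.41668107 242.86922076]
 [320.40208534 229.55593516]
 [318.84592633 292.92317723]]
t 1.8 delta [  0.9 141.3  -3. ] yaw -0.0004 curyaw -0.2604 tilt [-0.0012  0.0012 -1.    ]
```

View pics/w1.png

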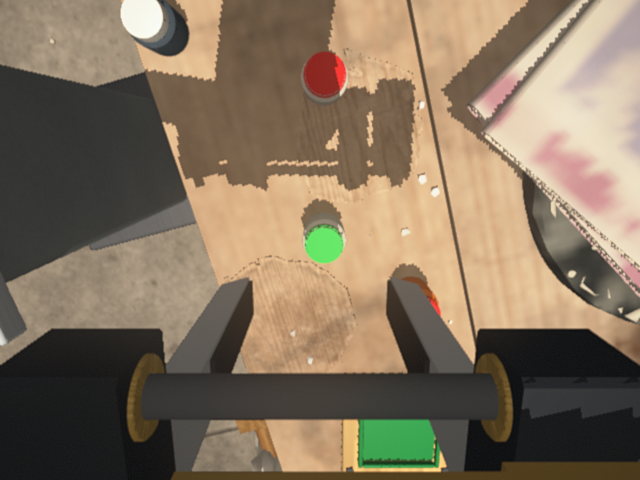

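```bash
python3 -c "
from h import *
s=pickle.load(open('pics/w1.pkl','rb'));print(ray(s,323.5,243,.044), 'red',ray(s,325,74,.044))
from bench import robot
go(robot.get_obs(),(.4350,-.1325,.008),-.26)"
```

```text
[ 0.43604515 -0.13364334  0.044     ] red [ 0.46518148 -0.02749697  0.044     ]
t 1.8 delta [  1.8 141.3  -2.2] yaw -0.0004 curyaw -0.2604 tilt [-0.0012  0.0012 -1.    ]
```

```bash
python3 -m handwheel '[{"delta_pos":[2,35,-2.5],"yaw":0},{"delta_pos":[2,75,-2.5],"yaw":0},{"delta_pos":[2,110,-2.5],"yaw":0},{"delta_pos":[2,130,-2.5],"yaw":0},{"delta_pos":[2,140,-2.5],"yaw":0},{"delta_pos":[2,140,-2.5],"yaw":0}]'
python3 -m handwheel '[{"delta_pos":[0,0,0],"yaw":0},{"delta_pos":[0,0,0],"yaw":0},{"delta_pos":[0,0,0],"yaw":0},{"delta_pos":[0,0,0],"yaw":0},{"delta_pos":[0,0,0],"yaw":0},{"delta_pos":[0,0,0],"yaw":0}]' 255
python3 -c "
from h import *
from bench import robot
go(robot.get_obs(),(.454,-.3187,.10),-.26)"
```

```text
time: 2.4
tool_pos: [0.4348, -0.1319, 0.0089]
ee_rot: [-1.57, 0.002, -0.258]
wrist_force: [-0.1, -0.8, 0.4]
width: 0.06
time: 3.0
tool_pos: [0.4364, -0.1338, 0.0107]
ee_rot: [-1.571, -0.002, -0.26]
wrist_force: [0.0, 0.3, 3.7]
width: 0.0306
t 3.0 delta [  64.7  -89.2 -174.1] yaw -0.0002 curyaw -0.2602 tilt [ 1.6e-03 -5.0e-04 -1.0e+00]
```

```bash
python3 -m handwheel '[{"delta_pos":[0,-30,0],"yaw":0},{"delta_pos":[0,-65,0],"yaw":0},{"delta_pos":[0,-89,0],"yaw":0},{"delta_pos":[16,-89,-44],"yaw":0},{"delta_pos":[32,-89,-88],"yaw":0},{"delta_pos":[48,-89,-132],"yaw":0},{"delta_pos":[60,-89,-162],"yaw":0},{"delta_pos":[65,-89,-174],"yaw":0},{"delta_pos":[65,-89,-174],"yaw":0},{"delta_pos":[65,-89,-174],"yaw":0}]'
python3 -c "
from h import *
from bench import robot
s=robot.snapshot('wrist');cv2.imwrite('pics/w2.png',s['image'][:,:,::-1]);pickle.dump(s,open('pics/w2.pkl','wb'))
s=robot.snapshot('scene');cv2.imwrite('pics/s2.png',cv2.resize(s['image'][230:380,300:500,::-1],None,fx=4,fy=4))
o=robot.get_obs();print(o['tool_pos'],o['width'])
go(o,(.454,-.3187,.016),-.26)"
```

```text
time: 4.0
tool_pos: [0.4536, -0.3171, 0.0982]
ee_rot: [-1.569, 0.001, -0.26]
wrist_force: [-0.4, 0.9, 0.2]
width: 0.0306
[ 0.45380425 -0.31672881  0.09858566] 0.030390919854246617
t 4.1 delta [ 0.7 82.6 -1.9] yaw 0.0015 curyaw -0.2585 tilt [-4.e-04  1.e-03 -1.e+00]
```

View pics/w2.png

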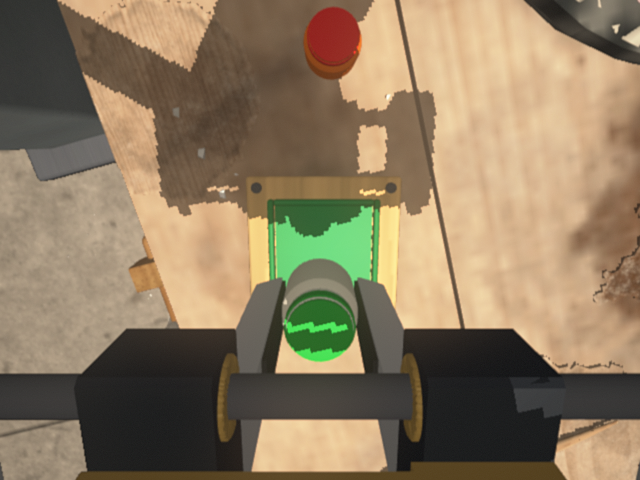

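View pics/s2.png

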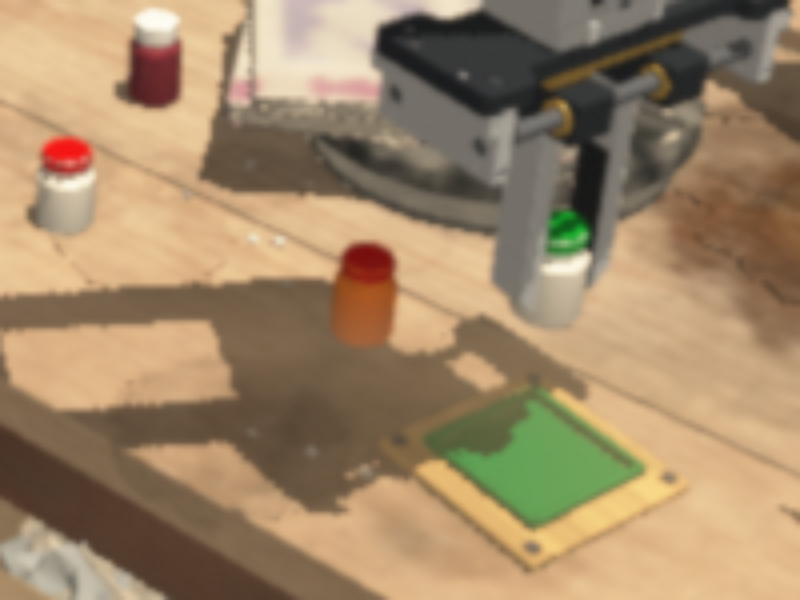

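```bash
python3 -c "
from h import *
s=pickle.load(open('pics/w2.pkl','rb'));a=ray(s,247,178,.006);b=ray(s,400,178,.006);print(a,b,np.linalg.norm(a-b)); d=(b-a)[:2]/np.linalg.norm(b-a);print((a+b)[:2]/2+50e-3*np.array([d[1],-d[0]]),np.arctan2(d[1],d[0]))"
python3 -m handwheel '[{"delta_pos":[1,30,-2],"yaw":0},{"delta_pos":[1,60,-2],"yaw":0},{"delta_pos":[1,75,-2],"yaw":0},{"delta_pos":[1,80,-2],"yaw":0},{"delta_pos":[1,80,-2],"yaw":0},{"delta_pos":[1,81,-2],"yaw":0},{"delta_pos":[1,81,-2],"yaw":0}]'
```

```text
[ 0.42002743 -0.26279825  0.006     ] [ 0.51457751 -0.28785627  0.006     ] 0.09781422243943587
[ 0.45449349 -0.32365872] -0.2590679617037101
time: 4.8
tool_pos: [0.4552, -0.3212, 0.0193]
ee_rot: [-1.572, -0.003, -0.26]
wrist_force: [-0.3, -0.5, -0.0]
width: 0.0305
```

```bash
python3 -m handwheel '[{"delta_pos":[0,1.5,0],"yaw":0},{"delta_pos":[0,3,0],"yaw":0},{"delta_pos":[0,3,0],"yaw":0},{"delta_pos":[0,3,0],"yaw":0}]'
```

```text
time: 5.2
tool_pos: [0.455, -0.3212, 0.0167]
ee_rot: [-1.572, -0.002, -0.26]
wrist_force: [-0.5, 2.2, 5.5]
width: 0.0303
```

```bash
python3 -m handwheel '[{"delta_pos":[0,0,0],"yaw":0},{"delta_pos":[0,0,0],"yaw":0},{"delta_pos":[0,0,0],"yaw":0},{"delta_pos":[0,0,0],"yaw":0},{"delta_pos":[0,-25,0],"yaw":0},{"delta_pos":[0,-70,0],"yaw":0},{"delta_pos":[0,-115,0],"yaw":0},{"delta_pos":[0,-130,0],"yaw":0},{"delta_pos":[0,-130,0],"yaw":0}]' 92
python3 -c "
from h import *
from bench import robot
s=robot.snapshot('scene');cv2.imwrite('pics/s3.png',cv2.resize(s['image'][230:380,300:500,::-1],None,fx=4,fy=4))
o=robot.get_obs();print(o['tool_pos'],o['width'])
go(o,(.464,-.0268,.15),-.05)"
```

```text
time: 6.1
tool_pos: [0.4558, -0.3218, 0.148]
ee_rot: [-1.574, -0.006, -0.26]
wrist_force: [0.1, 0.5, -1.4]
width: 0.0601
[ 0.45457862 -0.32078006  0.14503888] 0.06023614307448133
t 6.15 delta [-66.5  -5.2 286.5] yaw -0.21 curyaw -0.26 tilt [ 1.1e-03 -9.0e-04 -1.0e+00]
```

View pics/s3.png

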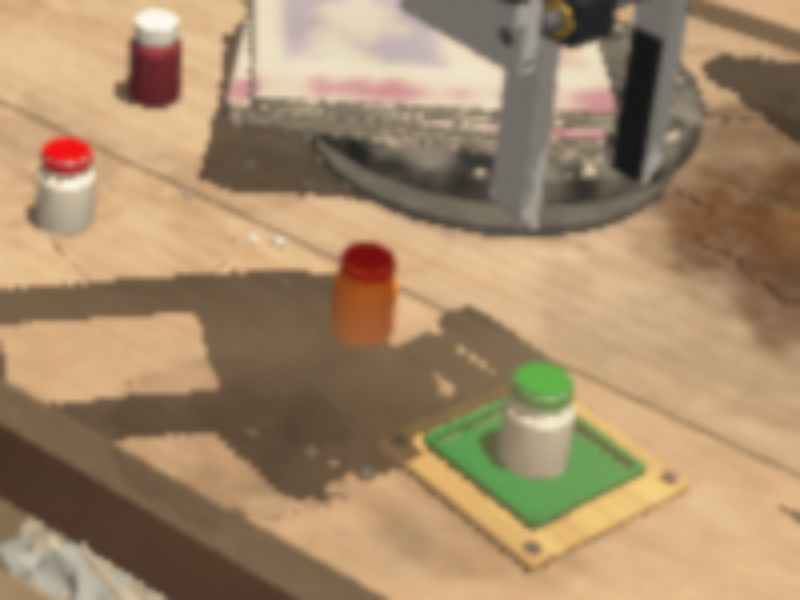

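```bash
python3 -m handwheel '[{"delta_pos":[-10,0,40],"yaw":-0.04},{"delta_pos":[-20,0,86],"yaw":-0.04},{"delta_pos":[-31,0,132],"yaw":-0.04},{"delta_pos":[-41,0,178],"yaw":-0.04},{"delta_pos":[-52,0,224],"yaw":-0.04},{"delta_pos":[-62,0,266],"yaw":-0.04},{"delta_pos":[-66,0,286],"yaw":-0.04},{"delta_pos":[-66,0,286],"yaw":-0.04},{"delta_pos":[-66,0,286],"yaw":-0.04}]'
python3 -c "
from h import *
from bench import robot
s=robot.snapshot('wrist');cv2.imwrite('pics/w4.png',s['image'][:,:,::-1]);pickle.dump(s,open('pics/w4.pkl','wb'))
o=robot.get_obs();print(o['tool_pos'],o['width'])
print(proj(s,[(.464,-.0268,.044)]))
go(o,(.4645,-.0268,.009),-.22)"
```

```text
time: 7.05
tool_pos: [0.4628, -0.0271, 0.1423]
ee_rot: [-1.572, 0.004, -0.219]
wrist_force: [1.2, 0.0, -1.1]
width: 0.0604
[ 0.46308267 -0.02773216  0.14277226] 0.06013999213526502
[[321.70263826 241.32160507]]
t 7.1 delta [  1.6 133.8   1.3] yaw -0.0003 curyaw -0.2203 tilt [-0.0036  0.     -1.    ]
```

View pics/w4.png

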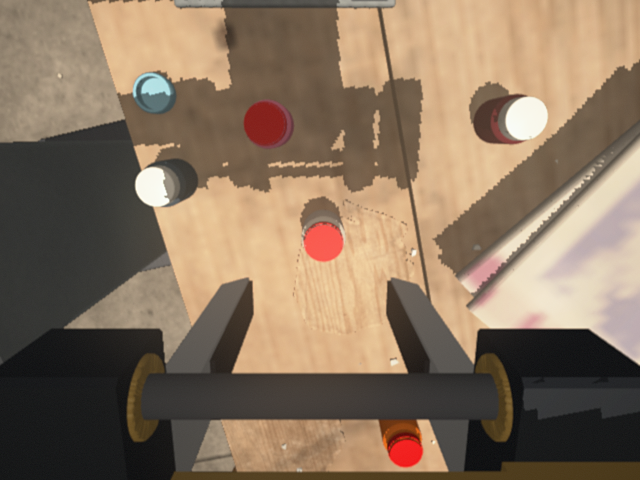

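Red cap at (323.5, 242) against predicted (321.7, 241.3); fingers are centred at about 319. I'll go down with x +2.

```bash
python3 -m handwheel '[{"delta_pos":[2,35,1],"yaw":0},{"delta_pos":[2,75,1],"yaw":0},{"delta_pos":[2,110,1],"yaw":0},{"delta_pos":[2,125,1],"yaw":0},{"delta_pos":[2,133,1],"yaw":0},{"delta_pos":[2,133,1],"yaw":0}]'
python3 -m handwheel '[{"delta_pos":[0,0,0],"yaw":0},{"delta_pos":[0,0,0],"yaw":0},{"delta_pos":[0,0,0],"yaw":0},{"delta_pos":[0,0,0],"yaw":0},{"delta_pos":[0,0,0],"yaw":0}]' 255
python3 -c "
from h import *
from bench import robot
go(robot.get_obs(),(.493,.3096,.16),-.22)"
```

```text
time: 7.7
tool_pos: [0.4652, -0.0276, 0.0103]
ee_rot: [-1.571, 0.003, -0.222]
wrist_force: [0.1, 1.0, 1.0]
width: 0.0599
time: 8.2
tool_pos: [0.4667, -0.0267, 0.0126]
ee_rot: [-1.571, -0.001, -0.22]
wrist_force: [0.1, -0.6, 2.8]
width: 0.0305
t 8.2 delta [ -47.5 -147.4  334. ] yaw 0.0002 curyaw -0.2198 tilt [ 1.4e-03 -2.0e-04 -1.0e+00]
```

```bash
python3 -m handwheel '[{"delta_pos":[0,-30,0],"yaw":0},{"delta_pos":[0,-75,0],"yaw":0},{"delta_pos":[0,-120,0],"yaw":0},{"delta_pos":[-3,-147,20],"yaw":0},{"delta_pos":[-9,-147,65],"yaw":0},{"delta_pos":[-15,-147,110],"yaw":0},{"delta_pos":[-22,-147,155],"yaw":0},{"delta_pos":[-28,-147,200],"yaw":0},{"delta_pos":[-35,-147,245],"yaw":0},{"delta_pos":[-41,-147,290],"yaw":0},{"delta_pos":[-46,-147,325],"yaw":0},{"delta_pos":[-47,-147,334],"yaw":0}]'
python3 -m handwheel '[{"delta_pos":[0,0,0],"yaw":0},{"delta_pos":[0,0,0],"yaw":0}]'
python3 -c "
from h import *
from bench import robot
s=robot.snapshot('wrist');cv2.imwrite('pics/w5.png',s['image'][:,:,::-1]);pickle.dump(s,open('pics/w5.pkl','wb'))
o=robot.get_obs();print(o['tool_pos'],o['width'])
u=np.array([.2164,.9763]);x=np.array([.9763,-.2164]);c=np.array([.493,.3096])
print(proj(s,[np.r_[c+a*x*.036+b*u*.036,.012] for a,b in((-1,-1),(1,-1),(1,1),(-1,1))]))
go(o,(.493,.3096,.019),-.218)"
```

```text
time: 9.4
tool_pos: [0.4925, 0.3129, 0.1581]
ee_rot: [-1.57, 0.001, -0.216]
wrist_force: [-0.2, -0.1, 0.5]
width: 0.0306
time: 9.6
tool_pos: [0.4932, 0.3084, 0.1586]
ee_rot: [-1.572, 0.0, -0.221]
wrist_force: [0.6, -0.3, -0.5]
width: 0.0305
[0.49332262 0.30808891 0.15876633] 0.030520440479072344
[[274.40863951 269.6411091 ]
 [363.43685514 269.47620544]
 [365.62571132 179.89330886]
 [271.80810114 180.07552079]]
t 9.65 delta [ -0.7 139.8   1.5] yaw -0.0034 curyaw -0.2214 tilt [-1.e-04 -8.e-04 -1.e+00]
```

View pics/w5.png

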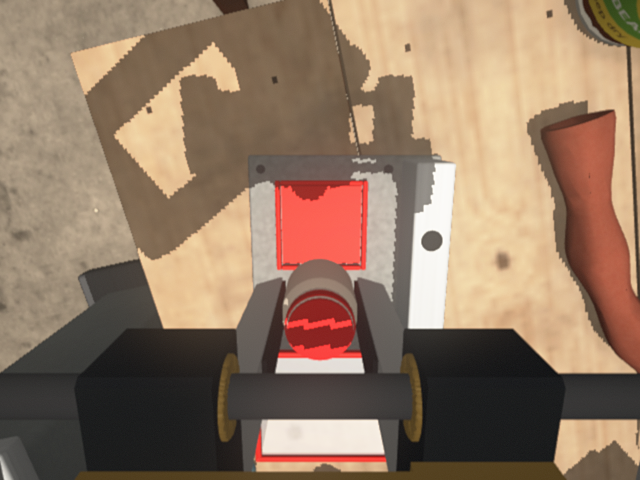

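```bash
python3 -m handwheel '[{"delta_pos":[0.5,35,1],"yaw":-0.003},{"delta_pos":[0.5,80,1],"yaw":-0.003},{"delta_pos":[0.5,115,1],"yaw":-0.003},{"delta_pos":[0.5,130,1],"yaw":-0.003},{"delta_pos":[0.5,136,1],"yaw":-0.003},{"delta_pos":[0.5,138,1],"yaw":-0.003},{"delta_pos":[0.5,138,1],"yaw":-0.003}]'
```

```text
time: 10.35
tool_pos: [0.4954, 0.3108, 0.0229]
ee_rot: [-1.568, -0.003, -0.217]
wrist_force: [-0.6, -0.7, -0.0]
width: 0.0304
```

```bash
python3 -m handwheel '[{"delta_pos":[-1,2,0],"yaw":0},{"delta_pos":[-1,3.5,0],"yaw":0},{"delta_pos":[-1,3.5,0],"yaw":0},{"delta_pos":[-1,3.5,0],"yaw":0}]'
```

```text
time: 10.75
tool_pos: [0.4939, 0.3112, 0.0187]
ee_rot: [-1.569, -0.002, -0.217]
wrist_force: [-0.8, -0.3, 3.3]
width: 0.0307
```

```bash
python3 -m handwheel '[{"delta_pos":[0,0,0],"yaw":0},{"delta_pos":[0,0,0],"yaw":0},{"delta_pos":[0,0,0],"yaw":0},{"delta_pos":[0,0,0],"yaw":0},{"delta_pos":[0,-25,0],"yaw":0},{"delta_pos":[0,-70,0],"yaw":0},{"delta_pos":[0,-115,0],"yaw":0},{"delta_pos":[0,-155,0],"yaw":0},{"delta_pos":[0,-160,0],"yaw":0},{"delta_pos":[0,-160,0],"yaw":0}]' 92
python3 -c "
from h import *
from bench import robot
s=robot.snapshot('scene');cv2.imwrite('pics/s6.png',cv2.resize(s['image'][170:320,190:390,::-1],None,fx=4,fy=4))
o=robot.get_obs();print(o['tool_pos'],o['width'])
go(o,(.5375,.170,.17),1.353)"
```

```text
time: 11.75
tool_pos: [0.4937, 0.311, 0.1788]
ee_rot: [-1.569, -0.003, -0.217]
wrist_force: [-0.1, 0.7, -0.3]
width: 0.06
[0.49269787 0.31044214 0.17647425] 0.06014605528797293
t 11.8 delta [  74.     6.5 -127.5] yaw -1.57 curyaw -0.217 tilt [-7.e-04 -3.e-04 -1.e+00]
```

View pics/s6.png

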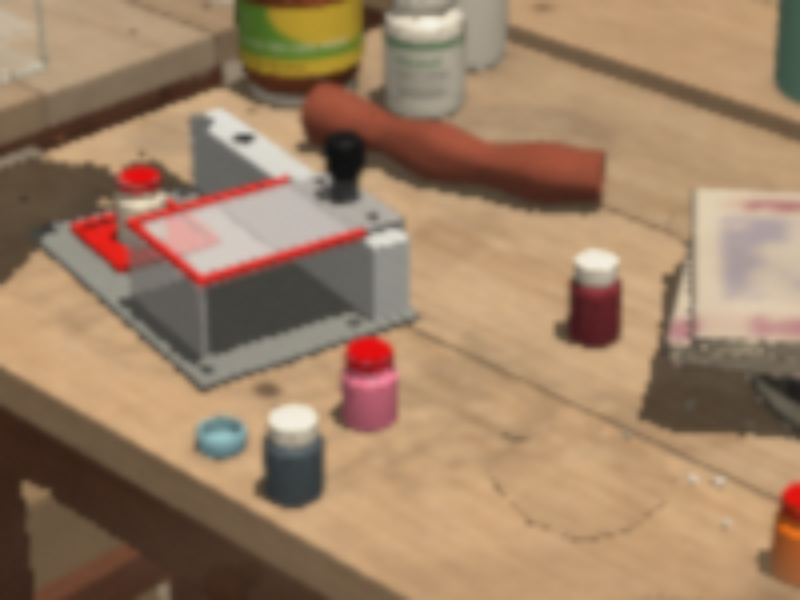

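```bash
python3 -m handwheel '[{"delta_pos":[10,2,-20],"yaw":-0.149},{"delta_pos":[25,6,-45],"yaw":-0.298},{"delta_pos":[40,6,-70],"yaw":-0.447},{"delta_pos":[55,6,-95],"yaw":-0.596},{"delta_pos":[74,6,-127],"yaw":-0.745},{"delta_pos":[74,6,-127],"yaw":-0.894},{"delta_pos":[74,6,-127],"yaw":-1.04},{"delta_pos":[74,6,-127],"yaw":-1.19},{"delta_pos":[74,6,-127],"yaw":-1.34},{"delta_pos":[74,6,-127],"yaw":-1.49},{"delta_pos":[74,6,-127],"yaw":-1.57},{"delta_pos":[74,6,-127],"yaw":-1.57}]'
python3 -m handwheel '[{"delta_pos":[0,0,0],"yaw":0}]'
python3 -c "
from h import *
from bench import robot
s=robot.snapshot('wrist');cv2.imwrite('pics/w7.png',s['image'][:,:,::-1]);pickle.dump(s,open('pics/w7.pkl','wb'))
o=robot.get_obs();print(o['tool_pos'],o['width'])
print(proj(s,[(.5375,.170,.107)]))
go(o,(.5375,.170,.076),1.353)"
```

```text
time: 13.0
tool_pos: [0.5364, 0.1703, 0.1678]
ee_rot: [-1.565, 0.002, 1.353]
wrist_force: [0.1, -0.2, 0.5]
width: 0.06
time: 13.1
tool_pos: [0.5369, 0.1704, 0.1689]
ee_rot: [-1.567, 0.002, 1.351]
wrist_force: [-0.1, -0.7, 0.1]
width: 0.0598
[0.53710586 0.170485   0.16942719] 0.06023290195895527
[[320.49337992 259.9692759 ]]
t 13.15 delta [-0.3 93.4 -0.8] yaw -0.0015 curyaw 1.3515 tilt [-3.1e-03 -6.0e-04 -1.0e+00]
```

View pics/w7.png

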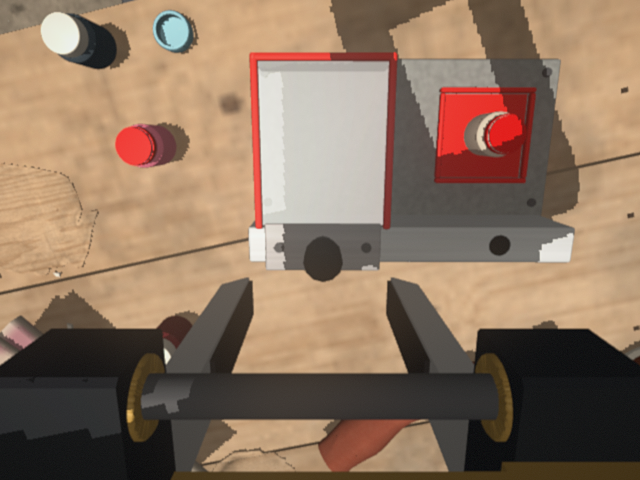

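```bash
python3 -m handwheel '[{"delta_pos":[1,35,0],"yaw":0},{"delta_pos":[1,65,0],"yaw":0},{"delta_pos":[1,85,0],"yaw":0},{"delta_pos":[1,92,0],"yaw":0},{"delta_pos":[1,92,0],"yaw":0},{"delta_pos":[1,92,0],"yaw":0}]'
python3 -m handwheel '[{"delta_pos":[0,0,0],"yaw":0},{"delta_pos":[0,0,0],"yaw":0},{"delta_pos":[0,0,0],"yaw":0},{"delta_pos":[0,0,0],"yaw":0},{"delta_pos":[0,0,0],"yaw":0},{"delta_pos":[0,0,0],"yaw":0}]' 255
```

```text
time: 13.75
tool_pos: [0.5389, 0.1718, 0.0804]
ee_rot: [-1.572, -0.001, 1.353]
wrist_force: [0.3, -0.2, -0.1]
width: 0.0598
time: 14.35
tool_pos: [0.5382, 0.1717, 0.0795]
ee_rot: [-1.571, -0.0, 1.353]
wrist_force: [0.0, 0.3, 1.9]
width: 0.0232
```

Gripped (width ≈ 23 mm). Lift 14 mm.

```bash
python3 -m handwheel '[{"delta_pos":[0,-5,0],"yaw":0},{"delta_pos":[0,-10,0],"yaw":0},{"delta_pos":[0,-14,0],"yaw":0},{"delta_pos":[0,-14,0],"yaw":0},{"delta_pos":[0,-14,0],"yaw":0}]'
```

```text
time: 14.85
tool_pos: [0.538, 0.1715, 0.0927]
ee_rot: [-1.57, 0.0, 1.353]
wrist_force: [2.8, -0.4, -6.8]
width: 0.0232
```

```bash
python3 -c "
from h import *
from bench import robot
s=robot.snapshot('scene');cv2.imwrite('pics/s8.png',cv2.resize(s['image'][170:320,190:390,::-1],None,fx=4,fy=4))
o=robot.get_obs();print(o['tool_pos'],o['width'],o['wrist_force'])
go(o,o['tool_pos']+.125*np.array([.2164,.9763,0]),1.353)"
```

```text
[0.53806638 0.17145657 0.09271627] 0.022946628027026864 [ 3.26813299  0.11259604 -6.89770039]
t 14.9 delta [125.  -0.  -0.] yaw -0.0001 curyaw 1.3529 tilt [-3.e-04 -3.e-04 -1.e+00]
```

View pics/s8.png

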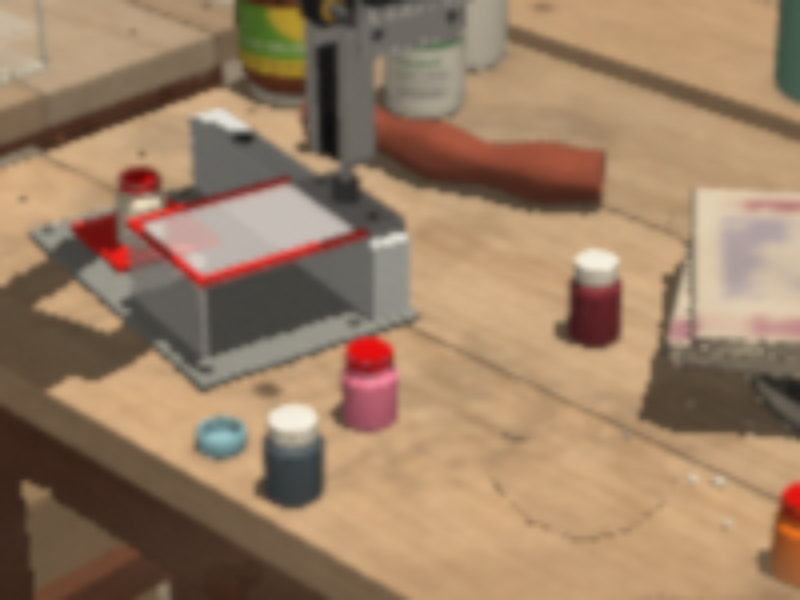

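```bash
python3 -m handwheel '[{"delta_pos":[4,0,0],"yaw":0},{"delta_pos":[10,0,0],"yaw":0},{"delta_pos":[18,0,0],"yaw":0},{"delta_pos":[26,0,0],"yaw":0},{"delta_pos":[34,0,0],"yaw":0},{"delta_pos":[40,0,0],"yaw":0},{"delta_pos":[40,0,0],"yaw":0}]'
```

```text
time: 15.6
tool_pos: [0.5472, 0.2121, 0.0933]
ee_rot: [-1.571, -0.001, 1.354]
wrist_force: [3.8, -0.2, -7.1]
width: 0.0232
```

```bash
python3 -m handwheel '[{"delta_pos":[6,0,-0.3],"yaw":0},{"delta_pos":[16,0,-0.5],"yaw":0},{"delta_pos":[26,0,-0.5],"yaw":0},{"delta_pos":[36,0,-0.5],"yaw":0},{"delta_pos":[46,0,-0.5],"yaw":0},{"delta_pos":[56,0,-0.5],"yaw":0},{"delta_pos":[66,0,-0.5],"yaw":0},{"delta_pos":[74,0,-0.5],"yaw":0},{"delta_pos":[80,0,-0.5],"yaw":0},{"delta_pos":[82,0,-0.5],"yaw":0},{"delta_pos":[82,0,-0.5],"yaw":0}]'
python3 -c "
from h import *
from bench import robot
o=robot.get_obs();print(o['tool_pos'],o['width'],o['wrist_force'])
print((o['tool_pos']-np.array([.5381,.1715,.0927]))@np.array([.2164,.9763,0]))"
```

```text
time: 16.7
tool_pos: [0.565, 0.2914, 0.0933]
ee_rot: [-1.571, -0.001, 1.353]
wrist_force: [2.0, 0.8, -7.1]
width: 0.0232
[0.56502357 0.29139532 0.09327558] 0.023168500745280173 [ 1.97797511  0.84738757 -7.10099112]
0.1228800628672531
```

```bash
python3 -m handwheel '[{"delta_pos":[1,0,0],"yaw":0},{"delta_pos":[2,0,0],"yaw":0},{"delta_pos":[2,0,0],"yaw":0},{"delta_pos":[2,0,0],"yaw":0}]'
python3 -m handwheel '[{"delta_pos":[0,4,0],"yaw":0},{"delta_pos":[0,8,0],"yaw":0},{"delta_pos":[0,11,0],"yaw":0},{"delta_pos":[0,13,0],"yaw":0},{"delta_pos":[0,13,0],"yaw":0},{"delta_pos":[0,13,0],"yaw":0}]'
```

```text
time: 17.1
tool_pos: [0.5653, 0.2924, 0.0933]
ee_rot: [-1.571, 0.0, 1.353]
wrist_force: [2.0, -1.6, -7.3]
width: 0.023
time: 17.7
tool_pos: [0.5654, 0.2927, 0.0806]
ee_rot: [-1.571, -0.0, 1.353]
wrist_force: [1.4, -2.0, -4.2]
width: 0.0231
```

```bash
python3 -m handwheel '[{"delta_pos":[0,1,0],"yaw":0},{"delta_pos":[0,1.5,0],"yaw":0},{"delta_pos":[0,1.5,0],"yaw":0}]'
python3 -m handwheel '[{"delta_pos":[0,0,0],"yaw":0},{"delta_pos":[0,0,0],"yaw":0},{"delta_pos":[0,0,0],"yaw":0},{"delta_pos":[0,0,0],"yaw":0},{"delta_pos":[0,-25,0],"yaw":0},{"delta_pos":[0,-60,0],"yaw":0},{"delta_pos":[0,-105,0],"yaw":0},{"delta_pos":[0,-120,0],"yaw":0},{"delta_pos":[0,-120,-40],"yaw":0},{"delta_pos":[0,-120,-60],"yaw":0},{"delta_pos":[0,-120,-60],"yaw":0}]' 92
python3 -c "
from h import *
from bench import robot
for n in ('scene','top','wrist'):
    s=robot.snapshot(n);pickle.dump(s,open('pics/%s9.pkl'%n,'wb'));im=s['image'][:,:,::-1]
    if n=='scene': im=cv2.resize(im[170:380,190:470],None,fx=2.8,fy=2.8,interpolation=2)
    if n=='top': im=cv2.resize(im[170:320,160:490],None,fx=2.4,fy=2.4,interpolation=2)
    cv2.imwrite('pics/%s9.png'%n,im)
"
```

```text
time: 18.0
tool_pos: [0.5655, 0.2929, 0.0796]
ee_rot: [-1.571, -0.001, 1.353]
wrist_force: [-1.0, -0.6, -0.8]
width: 0.0233
time: 19.1
tool_pos: [0.6255, 0.2784, 0.1968]
ee_rot: [-1.57, 0.001, 1.351]
wrist_force: [0.6, 0.2, 0.1]
width: 0.0605
```

View pics/scene9.png

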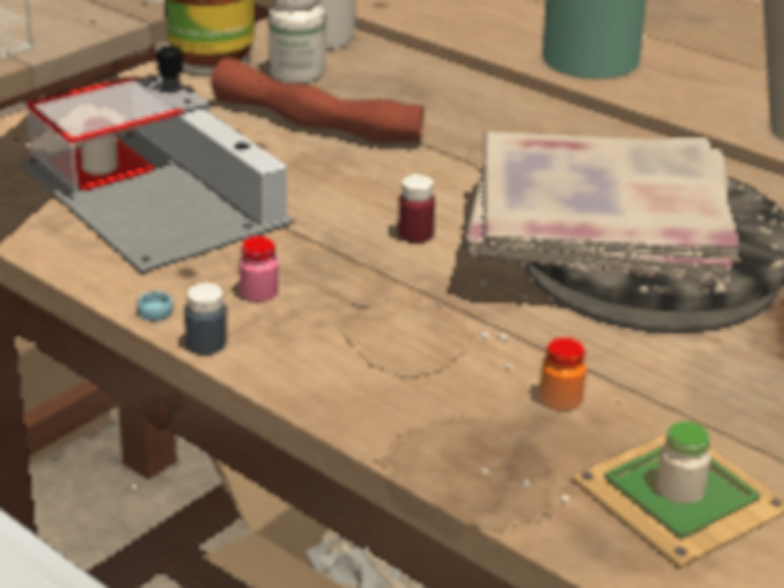

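View pics/wrist9.png

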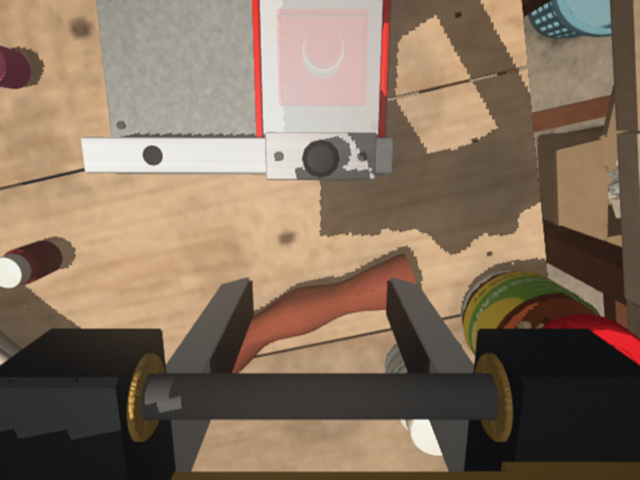

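View pics/top9.png

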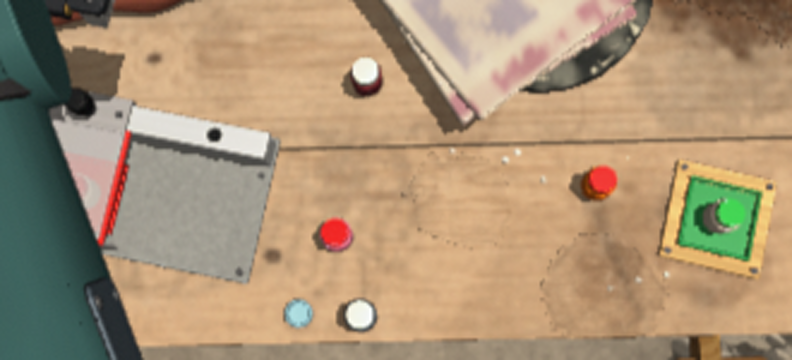

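```bash
python3 -c "
from h import *
s0=pickle.load(open('pics/scene0.pkl','rb'));s9=pickle.load(open('pics/scene9.pkl','rb'))
k0=np.array([.538,.1715]);k9=k0+.125*np.array([.2164,.9763])
P=[]
for s,k in((s0,k0),(s9,k9)):
    p=proj(s,[np.r_[k,z] for z in(.107,.081,.067)]);print(p); c=p[1].round().astype(int)
    P.append(cv2.resize(s['image'][c[1]-25:c[1]+25,c[0]-25:c[0]+25,::-1],None,fx=8,fy=8,interpolation=2))
cv2.imwrite('pics/cmp.png',np.hstack(P))
w=pickle.load(open('pics/wrist9.pkl','rb'));print(proj(w,[np.r_[k9,.107],np.r_[k9,.116]]))"
```

```text
[[275.35766698 203.56312965]
 [275.5775238  213.41236228]
 [275.69416035 218.63749263]]
[[249.3771779  186.83944886]
 [249.81680654 196.19347804]
 [250.05026267 201.16075097]]
[[322.52575695 154.01018437]
 [322.61916919 154.53842435]]
```

View pics/cmp.png

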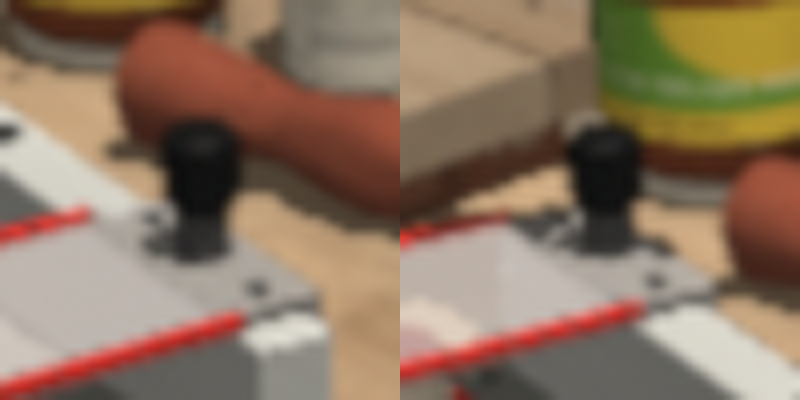

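```bash
python3 -c "
from bench import robot
print(robot.close_job(), robot.get_obs()['time'])"
```

```text
the job is handed in; nothing more can be done
the job is handed in; nothing more can be done
```

The job is handed in, after about 19 s of the 61 s allowed.

- **Green-tagged pot:** it stands upright in the green nest of the rack. The final scene and top pictures show it inside the lip, though slightly off centre.
- **Red-tagged pot:** it stands upright in the red nest of the locker, under the closed cover. The final scene picture shows this.
- **Cover and plunger:** I lifted the plunger about 13–14 mm (7 N pull) and slid the cover about 0.124 m by the measured tool position. I then lowered the knob, pressed it down and let go. In the final scene picture the knob sits as low over the cover as it did at the start. A plunger resting on the rail would stand about 9 mm higher.
- **Other pots:** the two untagged pots and the pink and orange look-alikes were not touched, and they look unmoved.

The highest wrist force I read was about 8 N. The wrist camera put the pots and the knob 1–2 mm away from where the top camera did, which is within the stated calibration. None of the checks failed, though I could not read the cover and plunger positions directly.

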